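Nest the set of lacquered bowls

ROBOT

A 6-joint arm with a two-finger parallel gripper is mounted at the origin on the work surface. World frame = base frame: x ahead of the robot, y to its left, z up, the work surface at z = 0. Lengths are in m, angles in rad, forces in N, time in s.
With the tool pointing down it reaches from about 0.35 to 0.775 m from the base axis. Payload 5.5 kg.
Tool frame: the origin (TCP) lies midway between the tips of the shut fingers; the grasp point (between the pads) lies 19 mm behind it (env.hold_point_z is the distance from the TCP to the grasp point, in m); z points along the fingers, y is the line along which they close (so a half turn about z gives the same grasp; the last joint's range is limited). The gripper opens to 85 mm and grips with 20 to 120 N. Pads are 22 mm wide; open, the fingers measure 114 mm over their backs; the gripper's body (76 mm by 85 mm) begins 54 mm behind the grasp point. The pads swing forward as they close: fully open they stand 13 mm farther back than shut.
Start: joints at [-1.318, 0.313, 0.046, 1.304, 0, 1.431], TCP at [0.22, -0.531, 0.231] pointing down, gripper open.
Joint ranges: [-2.76, 2.76], [-0.86, 1.69], [-1.03, 1.26], [-2.2, 2.34], [-1.47, 1.5], [-3.14, 3.14]. Speed limits (rad/s): [2.57, 2.57, 3.14, 3.14, 3.14, 3.14].

INTERFACE

Orientations are given as a unit quaternion [w, x, y, z].
In Python, from workcell import env, read_camera gives the robot as it stands. The module is installed in compiled form; this text tells all that it offers.
- The arm moves only by the tool carry_out, never from a script. Its argument "moves" is a list of rows, each an object of numbers: "tx", "ty", "tz": the shift along the world's x, y, z in cm; "wx", "wy", "wz": the turn, a rotation vector about the world's x, y, z in rad; "claw": the closure, from -1 (fully open) to 1 (shut). A call has 1 to 8 rows; each row shifts and turns the commanded pose from where the row before left it; what a row does not reach is not made up. A row lasts 1/8 s, in which the tool goes at most 62.5 mm and 10.7 degrees, less where a joint would pass 70% of its speed; a pose out of reach is approached as far as the arm can. A call is refused whole if a number of a shift passes 6.25 or a number of a turn 0.188, either way. A call with a gripper value outside its range is refused whole. The fingers move at their own pace and stop on an object; "newtons" is the grip in N (left out, the last holds). Time passes only in rows, so rows that do not move let the fingers close. It gives the time, the measured TCP pose, the force, the opening and the grip force at its end, in the units of the state.
- env.get_state(): the state, without advancing time (a new reading comes with each control period).
- read_camera(name): name is "scene" or "top" or "wrist"; returns a dict with "image" (420x560x3 uint8, blue, green, red), "z_map" (420x560 float32, m along the optical axis (not along the pixel's ray), 0 where there is no reading), "fx", "fy", "cx", "cy" (pixels), "camera_from_world" (4x4, takes a point from world to camera coordinates); the wrist camera has in their place "hand_eye" (4x4, takes a point from camera to tool coordinates, whose origin is the TCP and whose axes are the flange's). Camera axes: x right, y down, z forward; pixel columns grow to the right and rows downward; lengths in m; the calibration is good to about 2 mm. A picture is of the moment at which its call begins: read the wrist's pose just before it.
- env.hand_in(): hands the job in; it is judged then, once.
The state is a dict: "clock": time; "joint_pos": joint angles; "qvel": joint speeds; "tau": joint torques, N m; "tcp_pos": TCP position; "orientation": TCP orientation; "wrist_force": force on the tool from outside, world axes, zero at the start; "ft_torque": the same for the moment, N m; "finger_gap": finger opening in m; "grip_force": force on a finger pad.
Only numpy, scipy, OpenCV 4.12 (cv2) and the standard library are available. Lean on these libraries where they do the work, as an engineer would, in place of code of your own. Each camera call takes 0.05 s, during which the arm holds its last target. There are 200 camera calls.

TASK

Put the set of four brown lacquered bowls away upside down on the round pale board, centred on it and nested by size: the smallest first, then each next larger bowl over the one before, so that every rim ends flat on the board and the largest covers them all. Leave the white bowl and the tin where they stand.

Things in the scene. Friction and masses are not known exactly. Their poses are not given: they have to be found in the camera images.
- bowl_1: smallest of four loose brown lacquered bowls, all upside down: rim 72 mm across at the bottom, narrowing to a flat shoulder 52 mm across at 30 mm up; on that the round foot to grip, 34 mm across, 12 mm tall; 42 mm tall in all. Walls 4 mm, hollow 25 mm deep. About 60 g. Origin: centre of the rim plane (lowest point), z up through the foot; yaw means nothing
- bowl_2: second smallest of four loose brown lacquered bowls, all upside down: rim 94 mm across at the bottom, narrowing to a flat shoulder 70 mm across at 50 mm up; on that the round foot to grip, 40 mm across, 12 mm tall; 62 mm tall in all. Walls 4 mm, hollow 45 mm deep. About 110 g. Origin: centre of the rim plane (lowest point), z up through the foot; yaw means nothing
- bowl_3: second largest of four loose brown lacquered bowls, all upside down: rim 116 mm across at the bottom, narrowing to a flat shoulder 88 mm across at 70 mm up; on that the round foot to grip, 46 mm across, 12 mm tall; 82 mm tall in all. Walls 4 mm, hollow 65 mm deep. About 170 g. Origin: centre of the rim plane (lowest point), z up through the foot; yaw means nothing
- bowl_4: largest of four loose brown lacquered bowls, all upside down: rim 138 mm across at the bottom, narrowing to a flat shoulder 106 mm across at 90 mm up; on that the round foot to grip, 52 mm across, 12 mm tall; 102 mm tall in all. Walls 4 mm, hollow 85 mm deep. About 240 g. Origin: centre of the rim plane (lowest point), z up through the foot; yaw means nothing
- board: a plain flat round board of pale wood, 176 mm across, 8 mm thick, fixed to the bench; origin at the centre of its underside, so its upper face is 8 mm above the origin
- rice_bowl: bystander: a white porcelain bowl standing upright, 100 mm across its mouth, 50 mm tall; origin at the centre of its underside
- tin: bystander: a dark upright round tin with a black lid, 66 mm across, 77 mm tall; origin at the centre of its underside
Mind the look-alikes: they are no part of the job. Leave any blue, turquoise or yellow look-alike of the bowl_1 alone.

How it is judged:
On the way, in this order (a step that is already met when the one before it is completed fails the run):
1. the smallest bowl is home: upside down, rim flat on the board, centred (horizontal distance between bowl_1 and board below 0.015 m and z of bowl_1 in the frame of board between 0.005 and 0.011 m and angle between bowl_1's own z axis and vertical below 0.06 rad), for 0.2 s.
2. the second smallest bowl is home: upside down, rim flat on the board, centred, over the smaller ones (all of step 1 and horizontal distance between bowl_2 and board below 0.015 m and z of bowl_2 in the frame of board between 0.005 and 0.011 m and angle between bowl_2's own z axis and vertical below 0.06 rad), for 0.2 s.
3. the second largest bowl is home: upside down, rim flat on the board, centred, over the smaller ones (all of step 2 and horizontal distance between bowl_3 and board below 0.015 m and z of bowl_3 in the frame of board between 0.005 and 0.011 m and angle between bowl_3's own z axis and vertical below 0.06 rad), for 0.2 s.
4. the largest bowl is home: upside down, rim flat on the board, centred, over the smaller ones (all of step 3 and horizontal distance between bowl_4 and board below 0.015 m and z of bowl_4 in the frame of board between 0.005 and 0.011 m and angle between bowl_4's own z axis and vertical below 0.06 rad), for 0.2 s.
At the end, for the whole second after the job is handed in: all four bowls stand upside down, nested, released and at rest, each with its rim on the board (within 3 mm of its upper face, tilted under 0.06 rad) and its centre within 15 mm of the board's centre (all of step 4 and linear speed of each of bowl_1, bowl_2, bowl_3, bowl_4 below 0.02 m/s and angular speed of each of bowl_1, bowl_2, bowl_3, bowl_4 below 0.2 rad/s); the robot touches nothing.
It fails at once if the rice bowl was moved by more than 25 mm (distance of rice_bowl from where it was at the start of the episode above 0.025 m).
It fails at once if the tin was moved by more than 25 mm (distance of tin from where it was at the start of the episode above 0.025 m).
It also fails if it takes over 106 s, if anything falls off the work surface, if the arm or the gripper's body presses on something with over 40 N, if the wrist force passes 120 N, or if a joint passes its speed limit or range.

## Working session

There is one attempt and no reset: what is moved stays moved. The work goes in short steps, Python scripts to look and compute and a tool call to move; the robot and the scene stay as the last step left them, time stands still between calls to the robot, and variables do not carry over. Pictures are saved under pics/ and viewed, at most 14 in all, crops included, and the job is handed in when it is done.

Besides the shell and the picture viewer there is one more tool, called as a command line: name --argument value ..., lists and objects as JSON in quotes. carry_out: Moves the arm, as the interface text tells. Its arguments: {"type":"object","properties":{"moves":{"type":"array","items":{"type":"object","properties":{"tx":{"type":"number"},"ty":{"type":"number"},"tz":{"type":"number"},"wx":{"type":"number"},"wy":{"type":"number"},"wz":{"type":"number"},"claw":{"type":"number"}}}},"newtons":{"type":"number"}},"required":["moves"]}

```bash
mkdir -p pics; cat > h.py <<'E'
import numpy as np, cv2
from workcell import env, read_camera
def cloud(c):
    z=c["z_map"]; v,u=np.mgrid[:z.shape[0],:z.shape[1]]
    p=np.stack([(u-c["cx"])/c["fx"]*z,(v-c["cy"])/c["fy"]*z,z,np.ones_like(z)],-1)
    w=p@np.linalg.inv(c["camera_from_world"]).T
    w=w[...,:3]; w[z==0]=np.nan
    return w
E
python3 - <<'E'
from h import *
for n in("scene","top"):
    c=read_camera(n); cv2.imwrite(f"pics/{n}0.png",c["image"]); np.savez(f"{n}0.npz",**c)
s=env.get_state(); print(s, env.hold_point_z)
print(np.linalg.inv(c["camera_from_world"]))
E
```

```text
{'clock': 0.1, 'joint_pos': array([-1.31762048e+00,  3.13952015e-01,  4.50815337e-02,  1.30361176e+00,
        7.55051751e-06,  1.43120408e+00]), 'qvel': array([-0.00155662, -0.00210251,  0.00260633,  0.00013316,  0.00019544,
        0.00038558]), 'tau': array([ 1.68584684e-03, -4.81727064e+01,  2.99243259e+01,  1.28037517e-02,
       -9.08941274e-05, -5.42347180e-06]), 'tcp_pos': array([ 0.21995926, -0.53076169,  0.23047833]), 'orientation': array([-8.41811222e-04,  9.80778201e-01,  1.95124090e-01, -4.40780845e-05]), 'wrist_force': array([-0.37346474, -0.3728808 , -1.02698984]), 'ft_torque': array([-0.00227982, -0.01106532,  0.0208076 ]), 'grip_force': 0.0, 'finger_gap': 0.0852298609721937} 0.0187
[[-0.00792759 -0.99530289  0.09648481  0.35755777]
 [-0.99980996  0.00960784  0.01696254 -0.0193762 ]
 [-0.01780988 -0.09633201 -0.99518991  1.20498509]
 [ 0.          0.          0.          1.        ]]
```

View pics/scene0.png

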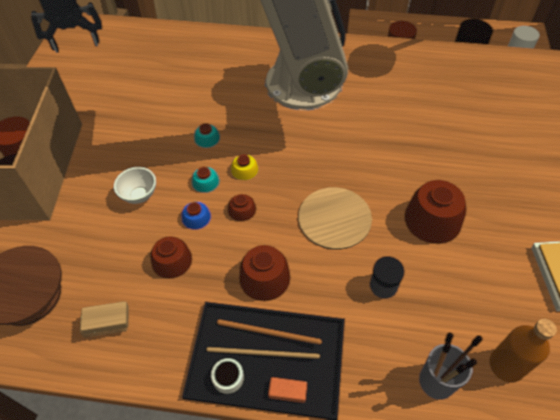

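View pics/top0.png

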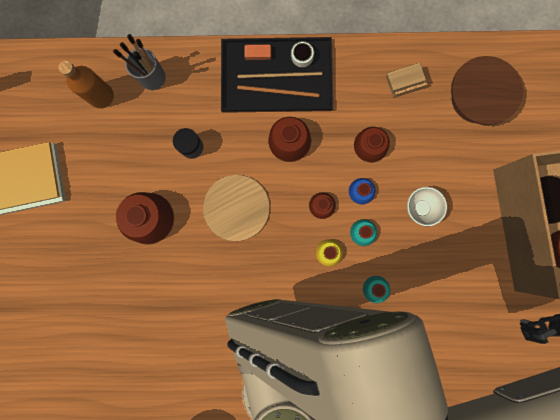

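The top picture shows the board at (237,208), the tin at (188,143) and the white bowl at (427,207). The brown bowls are at (322,205), (372,144), (290,138) and (145,217). The bowl_1 candidates are brown (322,205), blue (362,191), turquoise (364,232) and (376,290), and yellow (329,253). Only (322,205) is brown all over, so that is bowl_1. I'll measure them and confirm with a crop.

```bash
python3 - <<'E'
from h import *
c=dict(np.load("top0.npz")); w=cloud(c); sc=dict(np.load("scene0.npz")); ws=cloud(sc)
cv2.imwrite("pics/crop1.png",cv2.resize(c["image"][120:310,270:460],None,fx=3,fy=3,interpolation=cv2.INTER_CUBIC))
def circ(xy): # min enclosing circle of the band
    (x,y),r=cv2.minEnclosingCircle(xy.astype(np.float32)); return round(x,4),round(y,4),round(r,4)
W=w.reshape(-1,3); S=ws.reshape(-1,3)
for n,(u,v),h,R in [("b1",(322,205),.042,.05),("b2",(372,144),.062,.06),("b3",(290,138),.082,.07),("b4",(145,217),.102,.08),("board",(237,208),.008,.12),("tin",(188,143),.077,.05),("rice",(427,207),.05,.06),("blue",(362,191),.042,.04),("turq",(364,232),.042,.04),("yel",(329,253),.042,.04),("turq2",(376,290),.042,.04)]:
    p=w[v,u]
    for nm,P in(("top",W),("scene",S)):
        d=np.hypot(P[:,0]-p[0],P[:,1]-p[1])<R; q=P[d]
        m=abs(q[:,2]-h)<.005 if n!="board" else abs(q[:,2]-h)<.0035
        if m.sum()>5: print(n,nm,"circ",circ(q[m][:,:2]),"mean",q[m].mean(0).round(4),m.sum(), "max z",np.nanmax(q[:,2]).round(4))
E
```

```text
b1 top circ (0.4736, -0.0983, 0.0168) mean [ 0.4736 -0.0984  0.0422] 132 max z 0.049
b1 scene circ (0.4726, -0.0974, 0.0175) mean [ 0.4739 -0.0974  0.0427] 140 max z 0.0493
b2 top circ (0.6282, -0.2366, 0.0273) mean [ 0.6332 -0.2307  0.0624] 185 max z 0.0692
b2 scene circ (0.6324, -0.2305, 0.0217) mean [ 0.6342 -0.2301  0.0626] 239 max z 0.0692
b3 top circ (0.6494, -0.0136, 0.0238) mean [ 0.6486 -0.0141  0.0823] 251 max z 0.0877
b3 scene circ (0.6483, -0.0136, 0.0238) mean [ 0.6494 -0.0132  0.0827] 341 max z 0.0889
b4 top circ (0.4443, 0.3631, 0.0267) mean [0.444  0.3622 0.1022] 351 max z 0.1074
b4 scene circ (0.442, 0.3685, 0.0314) mean [0.4442 0.3627 0.1031] 360 max z 0.1095
board top circ (0.4684, 0.1277, 0.119) mean [0.4686 0.128  0.0082] 3106 max z 0.0164
board scene circ (0.4706, 0.1253, 0.1192) mean [0.4722 0.1299 0.0086] 3155 max z 0.0158
tin top circ (0.6348, 0.2491, 0.0332) mean [0.6346 0.2492 0.077 ] 518 max z 0.0835
tin scene circ (0.6339, 0.25, 0.034) mean [0.6354 0.2496 0.0779] 703 max z 0.083
rice top circ (0.4646, -0.3606, 0.05) mean [ 0.4672 -0.374   0.0494] 192 max z 0.0573
rice scene circ (0.4644, -0.3608, 0.0514) mean [ 0.4607 -0.369   0.0496] 234 max z 0.0562
blue top circ (0.5105, -0.2037, 0.0167) mean [ 0.5104 -0.2036  0.0426] 131 max z 0.048
blue scene circ (0.51, -0.2031, 0.0171) mean [ 0.5105 -0.2029  0.0426] 146 max z 0.0478
turq top circ (0.4017, -0.2052, 0.0169) mean [ 0.4015 -0.2055  0.0424] 137 max z 0.0485
turq scene circ (0.3993, -0.2051, 0.0196) mean [ 0.4017 -0.2041  0.0427] 121 max z 0.0491
yel top circ (0.3494, -0.1146, 0.0167) mean [ 0.3493 -0.1143  0.0424] 134 max z 0.0483
yel scene circ (0.3474, -0.1137, 0.0183) mean [ 0.3496 -0.1134  0.0427] 126 max z 0.0477
turq2 top circ (0.2547, -0.2319, 0.0189) mean [ 0.2543 -0.2343  0.0422] 143 max z 0.0477
turq2 scene circ (0.2534, -0.2352, 0.0197) mean [ 0.2544 -0.2342  0.0428] 104 max z 0.0475
```

View pics/crop1.png

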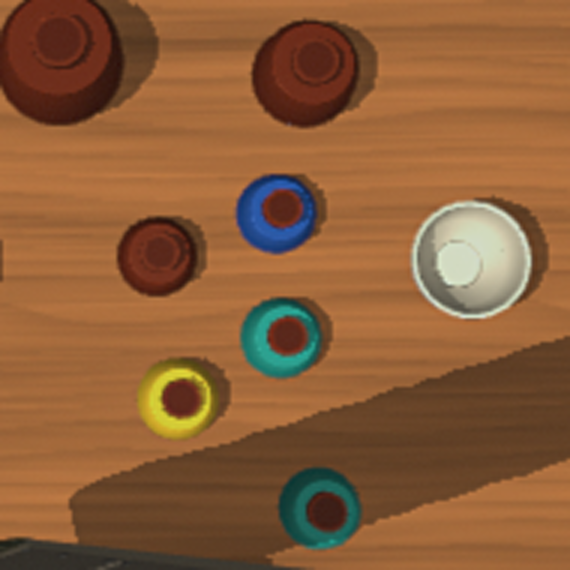

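The crop confirms bowl_1: it is brown all over at crop (157,256), top-view pixel (322,205). I'll get the board centre from its colour, then move.

```bash
python3 - <<'E'
from h import *
for n,seed in(("top",(237,208)),("scene",(335,218))):
    c=dict(np.load(n+"0.npz")); w=cloud(c)
    im=c["image"].astype(np.float32); ref=np.median(im[seed[1]-12:seed[1]+12,seed[0]-12:seed[0]+12].reshape(-1,3),0)
    m=((w[...,2]>.0045)&(w[...,2]<.014)&(im[...,1]>ref[1]-28)&(im[...,0]>ref[0]-35)).astype(np.uint8)
    m=cv2.morphologyEx(cv2.morphologyEx(m,2,np.ones((3,3))),3,np.ones((7,7)))
    k,l,st,ce=cv2.connectedComponentsWithStats(m); i=l[seed[1],seed[0]]
    p=w[l==i]; print(n,st[i],p.mean(0).round(4),[np.round(a,4) for a in cv2.minEnclosingCircle(p[:,:2].astype(np.float32))])
E
```

```text
top [ 203  175   66   66 3338] [nan nan nan] [array([0.4702, 0.1294]), np.float64(0.0876)]
scene [ 299  187   73   61 3422] [nan nan nan] [array([0.4672, 0.1301]), np.float64(0.0893)]
```

carry_out --moves '[{"tx": 3, "ty": 5, "wz": 0.168, "claw": -0.3}, {"tx": 3, "ty": 5, "wz": 0.168, "claw": -0.3}, {"tx": 3, "ty": 5, "wz": 0.168, "claw": -0.3}, {"tx": 3, "ty": 5, "wz": 0.168, "claw": -0.3}, {"tx": 3, "ty": 5, "wz": 0.168, "claw": -0.3}, {"tx": 3, "ty": 5, "wz": 0.168, "claw": -0.3}, {"tx": 3, "ty": 5, "wz": 0.168, "claw": -0.3}, {"tx": 3, "ty": 5, "claw": -0.3}]'

```text
invalid input at $.moves[0]: expected keys tx, ty, tz, wx, wy, wz, claw
```

carry_out --moves '[{"tx": 3, "ty": 5, "tz": 0, "wx": 0, "wy": 0, "wz": 0.168, "claw": -0.3}, {"tx": 3, "ty": 5, "tz": 0, "wx": 0, "wy": 0, "wz": 0.168, "claw": -0.3}, {"tx": 3, "ty": 5, "tz": 0, "wx": 0, "wy": 0, "wz": 0.168, "claw": -0.3}, {"tx": 3, "ty": 5, "tz": 0, "wx": 0, "wy": 0, "wz": 0.168, "claw": -0.3}, {"tx": 3, "ty": 5, "tz": 0, "wx": 0, "wy": 0, "wz": 0.168, "claw": -0.3}, {"tx": 3, "ty": 5, "tz": 0, "wx": 0, "wy": 0, "wz": 0.168, "claw": -0.3}, {"tx": 3, "ty": 5, "tz": 0, "wx": 0, "wy": 0, "wz": 0.168, "claw": -0.3}, {"tx": 3, "ty": 5, "tz": 0, "wx": 0, "wy": 0, "wz": 0, "claw": -0.3}]' --newtons 30

```text
clock: 1.1
tcp_pos: [0.4606, -0.1294, 0.2311]
orientation: [-0.0, 0.707, 0.707, -0.0]
wrist_force: [0.8, -0.5, 0.4]
finger_gap: 0.0555
grip_force: 0.0
```

carry_out --moves '[{"tx": 1.4, "ty": 3.3, "tz": -3, "wx": 0, "wy": 0, "wz": 0, "claw": -0.3}, {"tx": 0, "ty": 0, "tz": -5, "wx": 0, "wy": 0, "wz": 0, "claw": -0.3}, {"tx": 0, "ty": 0, "tz": -5, "wx": 0, "wy": 0, "wz": 0, "claw": -0.3}, {"tx": 0, "ty": 0, "tz": -2, "wx": 0, "wy": 0, "wz": 0, "claw": -0.3}, {"tx": 0, "ty": 0, "tz": 0, "wx": 0, "wy": 0, "wz": 0, "claw": -0.3}]'

```text
clock: 1.72
tcp_pos: [0.4722, -0.0974, 0.0794]
orientation: [-0.002, 0.708, 0.706, -0.001]
wrist_force: [0.5, 0.2, 0.4]
finger_gap: 0.0556
grip_force: 0.0
```

```bash
python3 - <<'E'
from h import *
s=env.get_state(); c=read_camera("wrist"); cv2.imwrite("pics/w1.png",c["image"]); print(s["tcp_pos"],s["clock"],s["joint_pos"].round(2)); print(c["hand_eye"].round(3))
E
```

```text
[ 0.47221008 -0.09744778  0.07941907] 1.725 [-0.37  0.24 -0.44  0.89  0.    1.2 ]
[[ 0.    -0.95  -0.312  0.08 ]
 [ 1.    -0.     0.     0.   ]
 [-0.    -0.312  0.95  -0.143]
 [ 0.     0.     0.     1.   ]]
```

View pics/w1.png

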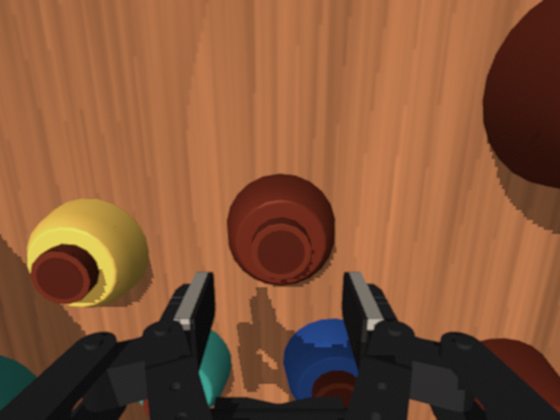

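The wrist view shows bowl_1's foot at (281,250), centred between the fingertips at columns 212 and 348. I'll go down and close.

carry_out --moves '[{"tx": 0, "ty": 0, "tz": -2.6, "wx": 0, "wy": 0, "wz": 0, "claw": -0.3}, {"tx": 0, "ty": 0, "tz": -2, "wx": 0, "wy": 0, "wz": 0, "claw": -0.3}, {"tx": 0, "ty": 0, "tz": 0, "wx": 0, "wy": 0, "wz": 0, "claw": -0.3}, {"tx": 0, "ty": 0, "tz": 0, "wx": 0, "wy": 0, "wz": 0, "claw": 1}, {"tx": 0, "ty": 0, "tz": 0, "wx": 0, "wy": 0, "wz": 0, "claw": 1}, {"tx": 0, "ty": 0, "tz": 0, "wx": 0, "wy": 0, "wz": 0, "claw": 1}, {"tx": 0, "ty": 0, "tz": 0, "wx": 0, "wy": 0, "wz": 0, "claw": 1}]'

```text
clock: 2.65
tcp_pos: [0.4756, -0.0988, 0.0369]
orientation: [0.002, 0.708, 0.706, 0.001]
wrist_force: [0.2, 0.3, 7.1]
finger_gap: 0.0318
grip_force: 29.7
```

carry_out --moves '[{"tx": 0, "ty": 0, "tz": 2, "wx": 0, "wy": 0, "wz": 0, "claw": 1}, {"tx": 0, "ty": 0, "tz": 4, "wx": 0, "wy": 0, "wz": 0, "claw": 1}, {"tx": 0, "ty": 0, "tz": 2, "wx": 0, "wy": 0, "wz": 0, "claw": 1}, {"tx": 0, "ty": 0, "tz": 0, "wx": 0, "wy": 0, "wz": 0, "claw": 1}, {"tx": 0, "ty": 0, "tz": 0, "wx": 0, "wy": 0, "wz": 0, "claw": 1}]'

```text
clock: 3.28
tcp_pos: [0.4735, -0.098, 0.1145]
orientation: [-0.0, 0.708, 0.706, -0.0]
wrist_force: [-0.5, 0.9, -1.0]
finger_gap: 0.0315
grip_force: 29.9
```

```bash
python3 - <<'E'
from h import *
s=env.get_state(); c=read_camera("wrist"); cv2.imwrite("pics/w2.png",c["image"]); print(s["tcp_pos"],s["clock"],s["wrist_force"])
E
```

```text
[ 0.47350114 -0.09802366  0.11453225] 3.275 [-0.53521485  0.86926825 -1.00693575]
```

View pics/w2.png

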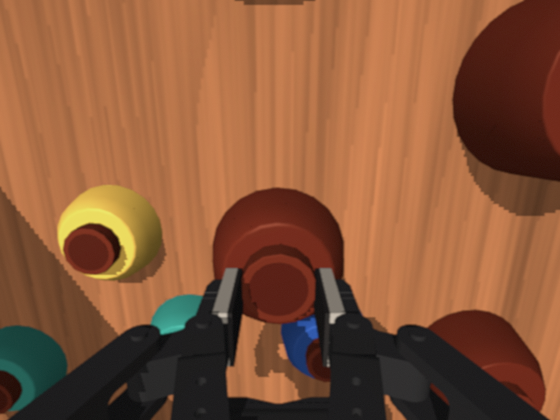

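The wrist view shows bowl_1 held level, foot at (278,285) between the pads. Next I carry it to the board.

carry_out --moves '[{"tx": 0, "ty": 4, "tz": 0, "wx": 0, "wy": 0, "wz": 0, "claw": 1}, {"tx": 0, "ty": 5, "tz": 0, "wx": 0, "wy": 0, "wz": 0, "claw": 1}, {"tx": 0, "ty": 5, "tz": 0, "wx": 0, "wy": 0, "wz": 0, "claw": 1}, {"tx": -0.4, "ty": 5, "tz": 0, "wx": 0, "wy": 0, "wz": 0, "claw": 1}, {"tx": 0, "ty": 3.8, "tz": 0, "wx": 0, "wy": 0, "wz": 0, "claw": 1}, {"tx": 0, "ty": 0, "tz": -3, "wx": 0, "wy": 0, "wz": 0, "claw": 1}, {"tx": 0, "ty": 0, "tz": -2.5, "wx": 0, "wy": 0, "wz": 0, "claw": 1}, {"tx": 0, "ty": 0, "tz": 0, "wx": 0, "wy": 0, "wz": 0, "claw": 1}]'

```text
clock: 4.32
tcp_pos: [0.4671, 0.1296, 0.0576]
orientation: [-0.002, 0.708, 0.707, -0.003]
wrist_force: [-0.0, 0.1, -1.4]
finger_gap: 0.0317
grip_force: 29.9
```

carry_out --moves '[{"tx": 0, "ty": 0, "tz": -0.5, "wx": 0, "wy": 0, "wz": 0, "claw": 1}, {"tx": 0, "ty": 0, "tz": -0.5, "wx": 0, "wy": 0, "wz": 0, "claw": 1}, {"tx": 0, "ty": 0, "tz": 0, "wx": 0, "wy": 0, "wz": 0, "claw": 1}, {"tx": 0, "ty": 0, "tz": 0, "wx": 0, "wy": 0, "wz": 0, "claw": 1}]'

```text
clock: 4.82
tcp_pos: [0.4704, 0.1297, 0.0507]
orientation: [0.0, 0.708, 0.706, 0.0]
wrist_force: [-0.3, -0.2, -1.2]
finger_gap: 0.0315
grip_force: 29.9
```

carry_out --moves '[{"tx": 0, "ty": 0, "tz": -0.4, "wx": 0, "wy": 0, "wz": 0, "claw": 1}, {"tx": 0, "ty": 0, "tz": 0, "wx": 0, "wy": 0, "wz": 0, "claw": 1}, {"tx": 0, "ty": 0, "tz": 0, "wx": 0, "wy": 0, "wz": 0, "claw": 1}]'

```text
clock: 5.2
tcp_pos: [0.4701, 0.1297, 0.0463]
orientation: [-0.0, 0.708, 0.706, -0.0]
wrist_force: [1.2, 0.4, -1.5]
finger_gap: 0.0318
grip_force: 29.9
```

carry_out --moves '[{"tx": 0, "ty": 0, "tz": -0.2, "wx": 0, "wy": 0, "wz": 0, "claw": 1}, {"tx": 0, "ty": 0, "tz": 0, "wx": 0, "wy": 0, "wz": 0, "claw": 1}, {"tx": 0, "ty": 0, "tz": 0, "wx": 0, "wy": 0, "wz": 0, "claw": 1}]'

```text
clock: 5.58
tcp_pos: [0.4704, 0.1298, 0.0449]
orientation: [0.0, 0.708, 0.706, 0.0]
wrist_force: [-0.8, -0.2, 5.3]
finger_gap: 0.0315
grip_force: 30.5
```

carry_out --moves '[{"tx": 0, "ty": 0, "tz": 0, "wx": 0, "wy": 0, "wz": 0, "claw": -0.3}, {"tx": 0, "ty": 0, "tz": 0, "wx": 0, "wy": 0, "wz": 0, "claw": -0.3}, {"tx": 0, "ty": 0, "tz": 0.5, "wx": 0, "wy": 0, "wz": 0, "claw": -0.3}, {"tx": 0, "ty": 0, "tz": 3, "wx": 0, "wy": 0, "wz": 0, "claw": -0.3}, {"tx": 0, "ty": 0, "tz": 5, "wx": 0, "wy": 0, "wz": 0, "claw": -0.3}, {"tx": 0, "ty": 0, "tz": 3, "wx": 0, "wy": 0, "wz": 0, "claw": -0.3}, {"tx": 0, "ty": -3, "tz": 0, "wx": 0, "wy": 0, "wz": 0, "claw": -0.3}, {"tx": 2, "ty": -5, "tz": 0, "wx": 0, "wy": 0, "wz": 0, "claw": -0.3}]'

```text
clock: 6.58
tcp_pos: [0.4898, 0.0501, 0.1604]
orientation: [0.0, 0.707, 0.708, 0.001]
wrist_force: [1.3, -0.0, 0.2]
finger_gap: 0.0554
grip_force: 0.0
```

carry_out --moves '[{"tx": 2, "ty": -5, "tz": 0, "wx": 0, "wy": 0, "wz": 0, "claw": -0.3}, {"tx": 2, "ty": -5, "tz": 0, "wx": 0, "wy": 0, "wz": 0, "claw": -0.3}, {"tx": 3, "ty": -5, "tz": 0, "wx": 0, "wy": 0, "wz": 0, "claw": -0.3}, {"tx": 3, "ty": -5, "tz": 0, "wx": 0, "wy": 0, "wz": 0, "claw": -0.3}, {"tx": 3, "ty": -5, "tz": 0, "wx": 0, "wy": 0, "wz": 0, "claw": -0.3}, {"tx": 1.4, "ty": -3, "tz": 0, "wx": 0, "wy": 0, "wz": 0, "claw": -0.3}, {"tx": 0, "ty": 0, "tz": 0, "wx": 0, "wy": 0, "wz": 0, "claw": -0.3}]'

```text
clock: 7.45
tcp_pos: [0.6346, -0.2329, 0.1584]
orientation: [0.0, 0.709, 0.705, -0.0]
wrist_force: [-0.9, 1.0, 0.3]
finger_gap: 0.0553
grip_force: 0.0
```

```bash
python3 - <<'E'
from h import *
s=env.get_state(); print(s["tcp_pos"])
for n in("top","scene"):
    c=read_camera(n); W=cloud(c).reshape(-1,3)
    cv2.imwrite(f"pics/{n}1.png",c["image"])
    for nm,p,h,R in(("b1",(.469,.13),.050,.04),("b2",(.6337,-.2304),.062,.03),("b3",(.649,-.0137),.082,.04),("b4",(.444,.3625),.102,.04)):
        q=W[(np.hypot(W[:,0]-p[0],W[:,1]-p[1])<R)&(abs(W[:,2]-h)<.004)]; print(n,nm,q.mean(0).round(4),len(q))
E
```

```text
[ 0.63458879 -0.23289188  0.15843801]
top b1 [0.4697 0.1298 0.05  ] 127
top b2 [nan nan nan] 0
top b3 [ 0.6488 -0.0144  0.0824] 232
top b4 [0.4435 0.3623 0.1021] 339
scene b1 [0.4701 0.1304 0.0509] 136
scene b2 [ 0.634  -0.2304  0.0625] 224
scene b3 [ 0.6491 -0.0133  0.0829] 331
scene b4 [0.4436 0.3624 0.1029] 333<stdin>:7: RuntimeWarning: Mean of empty slice.
  ret = um.true_divide(
```

carry_out --moves '[{"tx": 0, "ty": 0.2, "tz": -4, "wx": 0, "wy": 0, "wz": 0, "claw": -0.3}, {"tx": 0, "ty": 0, "tz": -4, "wx": 0, "wy": 0, "wz": 0, "claw": -0.3}, {"tx": 0, "ty": 0, "tz": -2.2, "wx": 0, "wy": 0, "wz": 0, "claw": -0.3}, {"tx": 0, "ty": 0, "tz": 0, "wx": 0, "wy": 0, "wz": 0, "claw": -0.3}, {"tx": 0, "ty": 0, "tz": 0, "wx": 0, "wy": 0, "wz": 0, "claw": -0.3}]'

```text
clock: 8.18
tcp_pos: [0.6346, -0.2276, 0.0589]
orientation: [0.001, 0.707, 0.707, 0.0]
wrist_force: [0.4, -0.9, 0.0]
finger_gap: 0.0555
grip_force: 0.0
```

carry_out --moves '[{"tx": 0, "ty": 0, "tz": 0, "wx": 0, "wy": 0, "wz": 0, "claw": 1}, {"tx": 0, "ty": 0, "tz": 0, "wx": 0, "wy": 0, "wz": 0, "claw": 1}, {"tx": 0, "ty": 0, "tz": 0, "wx": 0, "wy": 0, "wz": 0, "claw": 1}, {"tx": 0, "ty": 0, "tz": 0, "wx": 0, "wy": 0, "wz": 0, "claw": 1}]'

```text
clock: 8.68
tcp_pos: [0.6351, -0.2296, 0.0616]
orientation: [0.003, 0.708, 0.706, 0.0]
wrist_force: [-3.9, 0.8, 13.5]
finger_gap: 0.0
grip_force: 6.7
```

The fingers slipped shut over the foot because they were too high. I'll open, then check the bowl.

carry_out --moves '[{"tx": 0, "ty": 0, "tz": 2, "wx": 0, "wy": 0, "wz": 0, "claw": -0.3}, {"tx": 0, "ty": 0, "tz": 0, "wx": 0, "wy": 0, "wz": 0, "claw": -0.3}, {"tx": 0, "ty": 0, "tz": 0, "wx": 0, "wy": 0, "wz": 0, "claw": -0.3}, {"tx": 0, "ty": 0, "tz": 0, "wx": 0, "wy": 0, "wz": 0, "claw": -0.3}]'

```text
clock: 9.18
tcp_pos: [0.6336, -0.228, 0.0765]
orientation: [-0.001, 0.708, 0.706, -0.0]
wrist_force: [0.3, 0.3, 0.2]
finger_gap: 0.0555
grip_force: 0.0
```

```bash
python3 - <<'E'
from h import *
for i in range(3): 
    c=read_camera("scene"); print(env.get_state()["tcp_pos"])
W=cloud(c).reshape(-1,3)
q=W[(np.hypot(W[:,0]-.6337,W[:,1]+.2304)<.04)&(abs(W[:,2]-.062)<.004)]; print(q.mean(0).round(4),len(q))
w=read_camera("wrist"); cv2.imwrite("pics/w3.png",w["image"])
E
```

```text
[ 0.63364363 -0.22801205  0.07641172]
[ 0.63366661 -0.227993    0.07643785]
[ 0.63375044 -0.22804237  0.07654826]
[ 0.6417 -0.2239  0.0627] 113
```

View pics/w3.png

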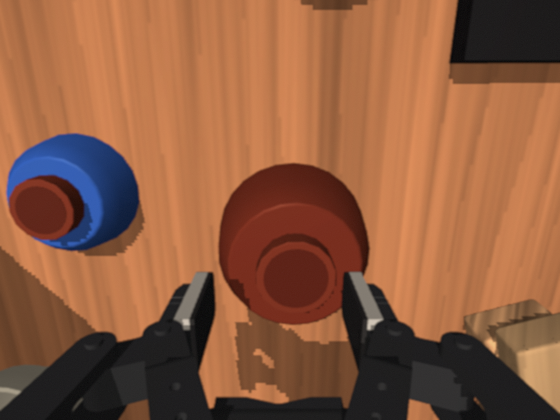

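The bowl shifted: its foot is at (295,277), about 7 mm to +x. I'll measure it from the wrist depth.

```bash
cat >> h.py <<'E'
from scipy.spatial.transform import Rotation as Ro
def wristcloud():
    s=env.get_state(); c=read_camera("wrist"); z=c["z_map"]; v,u=np.mgrid[:z.shape[0],:z.shape[1]]
    p=np.stack([(u-c["cx"])/c["fx"]*z,(v-c["cy"])/c["fy"]*z,z,np.ones_like(z)],-1)@c["hand_eye"].T
    o=s["orientation"]; R=Ro.from_quat([o[1],o[2],o[3],o[0]]).as_matrix()
    w=p[...,:3]@R.T+s["tcp_pos"]; w[z==0]=np.nan
    return s,c,w
E
python3 - <<'E'
from h import *
s,c,w=wristcloud(); f=w[277,295]; print(f)
q=w.reshape(-1,3); q=q[(np.hypot(q[:,0]-f[0],q[:,1]-f[1])<.035)&(abs(q[:,2]-f[2])<.003)]
print(s["tcp_pos"],q.mean(0),len(q),cv2.minEnclosingCircle(q[:,:2].astype(np.float32)))
E
```

```text
[ 0.64244703 -0.23178013  0.06293561]
[ 0.63382135 -0.22810067  0.07669104] [ 0.64281401 -0.23192083  0.06214995] 4578 ((0.6429446339607239, -0.23295453190803528), 0.020528411492705345)
```

carry_out --moves '[{"tx": 0.85, "ty": -0.4, "tz": 0, "wx": 0, "wy": 0, "wz": 0, "claw": -0.2}, {"tx": 0, "ty": 0, "tz": -1.2, "wx": 0, "wy": 0, "wz": 0, "claw": -0.3}, {"tx": 0, "ty": 0, "tz": -1.2, "wx": 0, "wy": 0, "wz": 0, "claw": -0.3}, {"tx": 0, "ty": 0, "tz": 0, "wx": 0, "wy": 0, "wz": 0, "claw": -0.3}, {"tx": 0, "ty": 0, "tz": 0, "wx": 0, "wy": 0, "wz": 0, "claw": -0.3}, {"tx": 0, "ty": 0, "tz": 0, "wx": 0, "wy": 0, "wz": 0, "claw": -0.3}]'

```text
clock: 10.18
tcp_pos: [0.6429, -0.2324, 0.0538]
orientation: [0.0, 0.708, 0.706, 0.0]
wrist_force: [-0.2, 0.0, 0.7]
finger_gap: 0.0554
grip_force: 0.0
```

carry_out --moves '[{"tx": 0, "ty": 0, "tz": -0.1, "wx": 0, "wy": 0, "wz": 0, "claw": 1}, {"tx": 0, "ty": 0, "tz": 0, "wx": 0, "wy": 0, "wz": 0, "claw": 1}, {"tx": 0, "ty": 0, "tz": 0, "wx": 0, "wy": 0, "wz": 0, "claw": 1}, {"tx": 0, "ty": 0, "tz": 0, "wx": 0, "wy": 0, "wz": 0, "claw": 1}]'

```text
clock: 10.68
tcp_pos: [0.6434, -0.2325, 0.0531]
orientation: [0.001, 0.708, 0.706, 0.0]
wrist_force: [1.3, -0.1, 4.8]
finger_gap: 0.0384
grip_force: 30.1
```

carry_out --moves '[{"tx": 0, "ty": 0, "tz": 2, "wx": 0, "wy": 0, "wz": 0, "claw": 1}, {"tx": 0, "ty": 0, "tz": 4, "wx": 0, "wy": 0, "wz": 0, "claw": 1}, {"tx": 0, "ty": 0, "tz": 4, "wx": 0, "wy": 0, "wz": 0, "claw": 1}, {"tx": 0, "ty": 0, "tz": 1, "wx": 0, "wy": 0, "wz": 0, "claw": 1}, {"tx": 0, "ty": 0, "tz": 0, "wx": 0, "wy": 0, "wz": 0, "claw": 1}, {"tx": 0, "ty": 0, "tz": 0, "wx": 0, "wy": 0, "wz": 0, "claw": 1}]'

```text
clock: 11.42
tcp_pos: [0.6414, -0.2317, 0.1598]
orientation: [-0.002, 0.708, 0.706, -0.001]
wrist_force: [-1.4, 0.4, -1.6]
finger_gap: 0.0386
grip_force: 30.5
```

```bash
python3 - <<'E'
from h import *
s,c,w=wristcloud(); z=s["tcp_pos"][2]; q=w.reshape(-1,3); t=s["tcp_pos"]
q=q[(np.hypot(q[:,0]-t[0],q[:,1]-t[1])<.03)&(abs(q[:,2]-(z+.009))<.003)]
print(t,q.mean(0)-t,len(q)); n=np.linalg.svd(q-q.mean(0),full_matrices=False)[2][2]; print(n)
cv2.imwrite("pics/w4.png",c["image"])
E
```

```text
[ 0.64136476 -0.23169054  0.15979682] [0.00054121 0.00114209 0.00881265] 6444
[0.00623348 0.00353582 0.99997432]
```

View pics/w4.png

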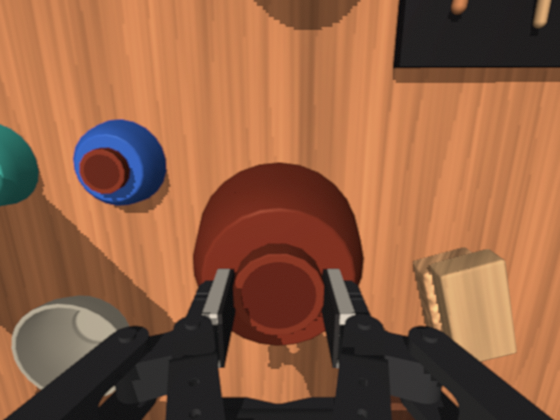

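The wrist view shows bowl_2 held level, foot at (280,292) between the pads. I'll carry it over the board.

carry_out --moves '[{"tx": -1.5, "ty": 3, "tz": 0, "wx": 0, "wy": 0, "wz": 0, "claw": 1}, {"tx": -2, "ty": 4.2, "tz": 0, "wx": 0, "wy": 0, "wz": 0, "claw": 1}, {"tx": -2, "ty": 4.2, "tz": 0, "wx": 0, "wy": 0, "wz": 0, "claw": 1}, {"tx": -2, "ty": 4.2, "tz": 0, "wx": 0, "wy": 0, "wz": 0, "claw": 1}, {"tx": -2, "ty": 4.2, "tz": 0, "wx": 0, "wy": 0, "wz": 0, "claw": 1}, {"tx": -2, "ty": 4.2, "tz": 0, "wx": 0, "wy": 0, "wz": 0, "claw": 1}, {"tx": -2, "ty": 4.2, "tz": 0, "wx": 0, "wy": 0, "wz": 0, "claw": 1}, {"tx": -2, "ty": 4.2, "tz": 0, "wx": 0, "wy": 0, "wz": 0, "claw": 1}]'

```text
clock: 12.48
tcp_pos: [0.4859, 0.093, 0.1611]
orientation: [-0.001, 0.708, 0.706, -0.001]
wrist_force: [0.2, 0.5, -1.2]
finger_gap: 0.038
grip_force: 30.6
```

carry_out --moves '[{"tx": -1.7, "ty": 3.6, "tz": 0, "wx": 0, "wy": 0, "wz": 0, "claw": 1}, {"tx": 0, "ty": 0, "tz": 0, "wx": 0, "wy": 0, "wz": 0, "claw": 1}, {"tx": 0, "ty": 0, "tz": 0, "wx": 0, "wy": 0, "wz": 0, "claw": 1}, {"tx": 0, "ty": 0, "tz": 0, "wx": 0, "wy": 0, "wz": 0, "claw": 1}, {"tx": 0, "ty": 0, "tz": 0, "wx": 0, "wy": 0, "wz": 0, "claw": 1}]'

```text
clock: 13.1
tcp_pos: [0.471, 0.1269, 0.1621]
orientation: [-0.0, 0.708, 0.706, -0.0]
wrist_force: [0.4, -0.4, -1.0]
finger_gap: 0.0382
grip_force: 30.6
```

carry_out --moves '[{"tx": -0.1, "ty": 0.2, "tz": -2, "wx": 0, "wy": 0, "wz": 0, "claw": 1}, {"tx": 0, "ty": 0, "tz": -3, "wx": 0, "wy": 0, "wz": 0, "claw": 1}, {"tx": 0, "ty": 0, "tz": -2.5, "wx": 0, "wy": 0, "wz": 0, "claw": 1}, {"tx": 0, "ty": 0, "tz": -1.5, "wx": 0, "wy": 0, "wz": 0, "claw": 1}, {"tx": 0, "ty": 0, "tz": -0.5, "wx": 0, "wy": 0, "wz": 0, "claw": 1}, {"tx": 0, "ty": 0, "tz": 0, "wx": 0, "wy": 0, "wz": 0, "claw": 1}, {"tx": 0, "ty": 0, "tz": 0, "wx": 0, "wy": 0, "wz": 0, "claw": 1}]'

```text
clock: 13.98
tcp_pos: [0.4704, 0.1298, 0.0682]
orientation: [0.001, 0.708, 0.706, 0.001]
wrist_force: [-0.1, -0.4, -1.1]
finger_gap: 0.0382
grip_force: 30.6
```

carry_out --moves '[{"tx": 0, "ty": 0, "tz": -0.4, "wx": 0, "wy": 0, "wz": 0, "claw": 1}, {"tx": 0, "ty": 0, "tz": 0, "wx": 0, "wy": 0, "wz": 0, "claw": 1}, {"tx": 0, "ty": 0, "tz": 0, "wx": 0, "wy": 0, "wz": 0, "claw": 1}]'

```text
clock: 14.35
tcp_pos: [0.4696, 0.1298, 0.0634]
orientation: [0.0, 0.708, 0.706, 0.0]
wrist_force: [-0.3, 0.6, -2.2]
finger_gap: 0.0383
grip_force: 30.6
```

carry_out --moves '[{"tx": 0, "ty": 0, "tz": -0.3, "wx": 0, "wy": 0, "wz": 0, "claw": 1}, {"tx": 0, "ty": 0, "tz": 0, "wx": 0, "wy": 0, "wz": 0, "claw": 1}, {"tx": 0, "ty": 0, "tz": 0, "wx": 0, "wy": 0, "wz": 0, "claw": 1}]'

```text
clock: 14.72
tcp_pos: [0.47, 0.1298, 0.0611]
orientation: [0.0, 0.708, 0.706, 0.0]
wrist_force: [-0.9, 0.4, 5.0]
finger_gap: 0.0379
grip_force: 31.2
```

carry_out --moves '[{"tx": 0, "ty": 0, "tz": 0, "wx": 0, "wy": 0, "wz": 0, "claw": -0.55}, {"tx": 0, "ty": 0, "tz": 0, "wx": 0, "wy": 0, "wz": 0, "claw": -0.55}, {"tx": 0, "ty": 0, "tz": 0.5, "wx": 0, "wy": 0, "wz": 0, "claw": -0.55}, {"tx": 0, "ty": 0, "tz": 3, "wx": 0, "wy": 0, "wz": 0, "claw": -0.55}, {"tx": 0, "ty": 0, "tz": 5, "wx": 0, "wy": 0, "wz": 0, "claw": -0.55}, {"tx": 0, "ty": 0, "tz": 4, "wx": 0, "wy": 0, "wz": 0, "claw": -0.55}, {"tx": 3, "ty": -2.4, "tz": 0, "wx": 0, "wy": 0, "wz": 0, "claw": -0.55}, {"tx": 4, "ty": -3.2, "tz": 0, "wx": 0, "wy": 0, "wz": 0, "claw": -0.55}]'

```text
clock: 15.72
tcp_pos: [0.5404, 0.0739, 0.187]
orientation: [0.001, 0.707, 0.707, 0.001]
wrist_force: [0.7, 0.1, -0.2]
finger_gap: 0.0663
grip_force: 0.0
```

carry_out --moves '[{"tx": 4, "ty": -3.2, "tz": 0, "wx": 0, "wy": 0, "wz": 0, "claw": -0.55}, {"tx": 4, "ty": -3.2, "tz": -1, "wx": 0, "wy": 0, "wz": 0, "claw": -0.55}, {"tx": 2.9, "ty": -2.4, "tz": -2, "wx": 0, "wy": 0, "wz": 0, "claw": -0.55}, {"tx": 0, "ty": 0, "tz": -3, "wx": 0, "wy": 0, "wz": 0, "claw": -0.55}, {"tx": 0, "ty": 0, "tz": -1, "wx": 0, "wy": 0, "wz": 0, "claw": -0.55}, {"tx": 0, "ty": 0, "tz": 0, "wx": 0, "wy": 0, "wz": 0, "claw": -0.55}, {"tx": 0, "ty": 0, "tz": 0, "wx": 0, "wy": 0, "wz": 0, "claw": -0.55}]'

```text
clock: 16.6
tcp_pos: [0.6492, -0.0139, 0.1169]
orientation: [0.001, 0.708, 0.707, 0.001]
wrist_force: [-0.3, -0.1, 0.1]
finger_gap: 0.0663
grip_force: 0.0
```

```bash
cat >> h.py <<'E'
def foot(x,y,zt,r=.035):
    s,c,w=wristcloud(); q=w.reshape(-1,3); q=q[(np.hypot(q[:,0]-x,q[:,1]-y)<r)&(abs(q[:,2]-zt)<.003)]
    print("tcp",s["tcp_pos"].round(4),"foot",q.mean(0).round(4),len(q),cv2.minEnclosingCircle(q[:,:2].astype(np.float32)))
    return c
def chk(b):
    for n in("top","scene"):
        c=read_camera(n); W=cloud(c).reshape(-1,3)
        for x,y,h in b:
            q=W[(np.hypot(W[:,0]-x,W[:,1]-y)<.04)&(abs(W[:,2]-h)<.004)]; print(n,q.mean(0).round(4),len(q))
E
python3 - <<'E'
from h import *
foot(.649,-.0137,.082); chk([(.47,.13,.070)])
E
```

```text
tcp [ 0.6492 -0.0139  0.1169] foot [ 0.6498 -0.0127  0.0821] 5147 ((0.6500099897384644, -0.013894601725041866), 0.02323025092482567)
top [nan nan nan] 0
scene [0.4702 0.1289 0.0709] 190h.py:24: RuntimeWarning: Mean of empty slice.
  q=W[(np.hypot(W[:,0]-x,W[:,1]-y)<.04)&(abs(W[:,2]-h)<.004)]; print(n,q.mean(0).round(4),len(q))
  ret = um.true_divide(
```

carry_out --moves '[{"tx": 0, "ty": 0, "tz": -1.5, "wx": 0, "wy": 0, "wz": 0, "claw": -0.55}, {"tx": 0, "ty": 0, "tz": -2, "wx": 0, "wy": 0, "wz": 0, "claw": -0.55}, {"tx": 0, "ty": 0, "tz": -0.9, "wx": 0, "wy": 0, "wz": 0, "claw": -0.55}, {"tx": 0, "ty": 0, "tz": 0, "wx": 0, "wy": 0, "wz": 0, "claw": -0.55}, {"tx": 0, "ty": 0, "tz": 0, "wx": 0, "wy": 0, "wz": 0, "claw": -0.55}, {"tx": 0, "ty": 0, "tz": 0, "wx": 0, "wy": 0, "wz": 0, "claw": -0.55}]'

```text
clock: 17.5
tcp_pos: [0.6492, -0.0143, 0.0722]
orientation: [0.001, 0.708, 0.706, 0.0]
wrist_force: [0.3, -0.4, -0.3]
finger_gap: 0.0661
grip_force: 0.0
```

carry_out --moves '[{"tx": 0, "ty": 0, "tz": 0, "wx": 0, "wy": 0, "wz": 0, "claw": 1}, {"tx": 0, "ty": 0, "tz": 0, "wx": 0, "wy": 0, "wz": 0, "claw": 1}, {"tx": 0, "ty": 0, "tz": 0, "wx": 0, "wy": 0, "wz": 0, "claw": 1}, {"tx": 0, "ty": 0, "tz": 0, "wx": 0, "wy": 0, "wz": 0, "claw": 1}]' --newtons 35

```text
clock: 18.0
tcp_pos: [0.6489, -0.0143, 0.072]
orientation: [0.0, 0.708, 0.706, 0.0]
wrist_force: [-0.5, -0.5, 6.3]
finger_gap: 0.0436
grip_force: 35.3
```

carry_out --moves '[{"tx": 0, "ty": 0, "tz": 2, "wx": 0, "wy": 0, "wz": 0, "claw": 1}, {"tx": 0, "ty": 0, "tz": 4, "wx": 0, "wy": 0, "wz": 0, "claw": 1}, {"tx": 0, "ty": 0, "tz": 4, "wx": 0, "wy": 0, "wz": 0, "claw": 1}, {"tx": 0, "ty": 0, "tz": 1, "wx": 0, "wy": 0, "wz": 0, "claw": 1}, {"tx": 0, "ty": 0, "tz": 0, "wx": 0, "wy": 0, "wz": 0, "claw": 1}, {"tx": 0, "ty": 0, "tz": 0, "wx": 0, "wy": 0, "wz": 0, "claw": 1}]'

```text
clock: 18.75
tcp_pos: [0.6475, -0.0141, 0.179]
orientation: [-0.001, 0.708, 0.706, -0.001]
wrist_force: [-0.5, -0.0, -2.4]
finger_gap: 0.0441
grip_force: 36.3
```

```bash
python3 - <<'E'
from h import *
t=env.get_state()["tcp_pos"]; foot(t[0],t[1],t[2]+.010)
E
```

```text
tcp [ 0.6475 -0.0141  0.179 ] foot [ 0.6481 -0.012   0.1889] 8572 ((0.6475076675415039, -0.007375972345471382), 0.0343828909099102)
```

carry_out --moves '[{"tx": -2.5, "ty": 2, "tz": 0, "wx": 0, "wy": 0, "wz": 0, "claw": 1}, {"tx": -3.5, "ty": 2.8, "tz": 0, "wx": 0, "wy": 0, "wz": 0, "claw": 1}, {"tx": -3.5, "ty": 2.8, "tz": 0, "wx": 0, "wy": 0, "wz": 0, "claw": 1}, {"tx": -3.5, "ty": 2.8, "tz": 0, "wx": 0, "wy": 0, "wz": 0, "claw": 1}, {"tx": -3, "ty": 2.4, "tz": 0, "wx": 0, "wy": 0, "wz": 0, "claw": 1}, {"tx": -1.9, "ty": 1.5, "tz": 0, "wx": 0, "wy": 0, "wz": 0, "claw": 1}, {"tx": 0, "ty": 0, "tz": 0, "wx": 0, "wy": 0, "wz": 0, "claw": 1}, {"tx": 0, "ty": 0, "tz": 0, "wx": 0, "wy": 0, "wz": 0, "claw": 1}]'

```text
clock: 19.8
tcp_pos: [0.4705, 0.1285, 0.1812]
orientation: [0.0, 0.708, 0.706, 0.0]
wrist_force: [-0.0, 0.2, -1.2]
finger_gap: 0.044
grip_force: 36.4
```

carry_out --moves '[{"tx": 0, "ty": 0, "tz": 0, "wx": 0, "wy": 0, "wz": 0, "claw": 1}, {"tx": 0, "ty": 0, "tz": 0, "wx": 0, "wy": 0, "wz": 0, "claw": 1}, {"tx": 0, "ty": 0, "tz": 0, "wx": 0, "wy": 0, "wz": 0, "claw": 1}]'

```text
clock: 20.18
tcp_pos: [0.4699, 0.1284, 0.1812]
orientation: [0.0, 0.708, 0.706, -0.0]
wrist_force: [0.5, -0.4, -2.1]
finger_gap: 0.0438
grip_force: 36.4
```

carry_out --moves '[{"tx": 0, "ty": 0, "tz": -2, "wx": 0, "wy": 0, "wz": 0, "claw": 1}, {"tx": 0, "ty": 0, "tz": -3, "wx": 0, "wy": 0, "wz": 0, "claw": 1}, {"tx": 0, "ty": 0, "tz": -2.5, "wx": 0, "wy": 0, "wz": 0, "claw": 1}, {"tx": 0, "ty": 0, "tz": -1.5, "wx": 0, "wy": 0, "wz": 0, "claw": 1}, {"tx": 0, "ty": 0, "tz": -0.5, "wx": 0, "wy": 0, "wz": 0, "claw": 1}, {"tx": 0, "ty": 0, "tz": 0, "wx": 0, "wy": 0, "wz": 0, "claw": 1}, {"tx": 0, "ty": 0, "tz": 0, "wx": 0, "wy": 0, "wz": 0, "claw": 1}]'

```text
clock: 21.05
tcp_pos: [0.4704, 0.1288, 0.0872]
orientation: [0.001, 0.708, 0.706, 0.001]
wrist_force: [0.8, -0.6, -1.6]
finger_gap: 0.0439
grip_force: 36.4
```

carry_out --moves '[{"tx": 0, "ty": 0, "tz": -0.4, "wx": 0, "wy": 0, "wz": 0, "claw": 1}, {"tx": 0, "ty": 0, "tz": 0, "wx": 0, "wy": 0, "wz": 0, "claw": 1}, {"tx": 0, "ty": 0, "tz": 0, "wx": 0, "wy": 0, "wz": 0, "claw": 1}]'

```text
clock: 21.42
tcp_pos: [0.4696, 0.1288, 0.0824]
orientation: [0.0, 0.708, 0.706, 0.0]
wrist_force: [0.1, -0.4, -2.4]
finger_gap: 0.0443
grip_force: 36.4
```

carry_out --moves '[{"tx": 0, "ty": 0, "tz": -0.3, "wx": 0, "wy": 0, "wz": 0, "claw": 1}, {"tx": 0, "ty": 0, "tz": 0, "wx": 0, "wy": 0, "wz": 0, "claw": 1}, {"tx": 0, "ty": 0, "tz": 0, "wx": 0, "wy": 0, "wz": 0, "claw": 1}]'

```text
clock: 21.8
tcp_pos: [0.4701, 0.1288, 0.08]
orientation: [0.0, 0.708, 0.706, 0.001]
wrist_force: [-1.8, 0.2, 5.8]
finger_gap: 0.044
grip_force: 37.0
```

carry_out --moves '[{"tx": 0, "ty": 0, "tz": 0, "wx": 0, "wy": 0, "wz": 0, "claw": -0.7}, {"tx": 0, "ty": 0, "tz": 0, "wx": 0, "wy": 0, "wz": 0, "claw": -0.7}, {"tx": 0, "ty": 0, "tz": 0.5, "wx": 0, "wy": 0, "wz": 0, "claw": -0.7}, {"tx": 0, "ty": 0, "tz": 3, "wx": 0, "wy": 0, "wz": 0, "claw": -0.7}, {"tx": 0, "ty": 0, "tz": 5, "wx": 0, "wy": 0, "wz": 0, "claw": -0.7}, {"tx": 0, "ty": 0, "tz": 2.5, "wx": 0, "wy": 0, "wz": 0, "claw": -0.7}, {"tx": -0.5, "ty": 4, "tz": 0, "wx": 0, "wy": 0, "wz": 0, "claw": -0.7}, {"tx": -0.5, "ty": 5, "tz": 0, "wx": 0, "wy": 0, "wz": 0, "claw": -0.7}]'

```text
clock: 22.8
tcp_pos: [0.4602, 0.2191, 0.1903]
orientation: [0.001, 0.709, 0.705, 0.001]
wrist_force: [0.7, 1.0, 0.4]
finger_gap: 0.0726
grip_force: 0.0
```

carry_out --moves '[{"tx": -0.5, "ty": 5, "tz": 0, "wx": 0, "wy": 0, "wz": 0, "claw": -0.7}, {"tx": -0.5, "ty": 5, "tz": 0, "wx": 0, "wy": 0, "wz": 0, "claw": -0.7}, {"tx": -0.6, "ty": 4.4, "tz": 0, "wx": 0, "wy": 0, "wz": 0, "claw": -0.7}, {"tx": 0, "ty": 0, "tz": -3, "wx": 0, "wy": 0, "wz": 0, "claw": -0.7}, {"tx": 0, "ty": 0, "tz": -2, "wx": 0, "wy": 0, "wz": 0, "claw": -0.7}, {"tx": 0, "ty": 0, "tz": 0, "wx": 0, "wy": 0, "wz": 0, "claw": -0.7}, {"tx": 0, "ty": 0, "tz": 0, "wx": 0, "wy": 0, "wz": 0, "claw": -0.7}]'

```text
clock: 23.68
tcp_pos: [0.444, 0.3629, 0.1402]
orientation: [0.0, 0.708, 0.706, 0.001]
wrist_force: [-0.5, 0.2, 0.8]
finger_gap: 0.0726
grip_force: 0.0
```

```bash
python3 -W ignore - <<'E'
from h import *
foot(.444,.3625,.102); chk([(.47,.13,.090)])
E
```

```text
tcp [0.444  0.3629 0.1402] foot [0.4443 0.3648 0.1021] 6409 ((0.44421297311782837, 0.36359459161758423), 0.0260905921459198)
top [0.4703 0.1287 0.0903] 258
scene [0.4704 0.1292 0.0907] 259
```

carry_out --moves '[{"tx": 0, "ty": 0, "tz": -2, "wx": 0, "wy": 0, "wz": 0, "claw": -0.7}, {"tx": 0, "ty": 0, "tz": -2, "wx": 0, "wy": 0, "wz": 0, "claw": -0.7}, {"tx": 0, "ty": 0, "tz": -0.9, "wx": 0, "wy": 0, "wz": 0, "claw": -0.7}, {"tx": 0, "ty": 0, "tz": 0, "wx": 0, "wy": 0, "wz": 0, "claw": -0.7}, {"tx": 0, "ty": 0, "tz": 0, "wx": 0, "wy": 0, "wz": 0, "claw": -0.7}, {"tx": 0, "ty": 0, "tz": 0, "wx": 0, "wy": 0, "wz": 0, "claw": -0.7}]'

```text
clock: 24.58
tcp_pos: [0.4442, 0.3631, 0.0912]
orientation: [0.0, 0.708, 0.706, 0.001]
wrist_force: [0.5, 0.1, 0.2]
finger_gap: 0.0725
grip_force: 0.0
```

carry_out --moves '[{"tx": 0, "ty": 0, "tz": 0, "wx": 0, "wy": 0, "wz": 0, "claw": 1}, {"tx": 0, "ty": 0, "tz": 0, "wx": 0, "wy": 0, "wz": 0, "claw": 1}, {"tx": 0, "ty": 0, "tz": 0, "wx": 0, "wy": 0, "wz": 0, "claw": 1}, {"tx": 0, "ty": 0, "tz": 0, "wx": 0, "wy": 0, "wz": 0, "claw": 1}]' --newtons 40

```text
clock: 25.08
tcp_pos: [0.444, 0.363, 0.0911]
orientation: [0.0, 0.708, 0.706, 0.001]
wrist_force: [-0.6, -1.0, 5.5]
finger_gap: 0.0501
grip_force: 40.9
```

carry_out --moves '[{"tx": 0, "ty": 0, "tz": 2, "wx": 0, "wy": 0, "wz": 0, "claw": 1}, {"tx": 0, "ty": 0, "tz": 4, "wx": 0, "wy": 0, "wz": 0, "claw": 1}, {"tx": 0, "ty": 0, "tz": 4, "wx": 0, "wy": 0, "wz": 0, "claw": 1}, {"tx": 0, "ty": 0, "tz": 2.5, "wx": 0, "wy": 0, "wz": 0, "claw": 1}, {"tx": 0, "ty": 0, "tz": 0, "wx": 0, "wy": 0, "wz": 0, "claw": 1}, {"tx": 0, "ty": 0, "tz": 0, "wx": 0, "wy": 0, "wz": 0, "claw": 1}]'

```text
clock: 25.82
tcp_pos: [0.4429, 0.3623, 0.2136]
orientation: [-0.0, 0.708, 0.706, -0.001]
wrist_force: [-0.2, 0.3, -3.1]
finger_gap: 0.0498
grip_force: 42.3
```

```bash
python3 - <<'E'
from h import *
t=env.get_state()["tcp_pos"]; c=foot(t[0],t[1],t[2]+.010); cv2.imwrite("pics/w5.png",c["image"])
E
```

```text
tcp [0.4429 0.3623 0.2136] foot [0.4434 0.3649 0.2243] 10953 ((0.442914217710495, 0.36854636669158936), 0.034519776701927185)
```

View pics/w5.png

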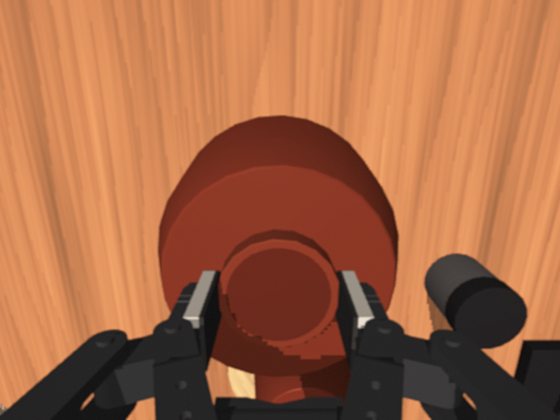

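Bowl_4 is held level, foot at (279,292). I'll carry it to the stack.

carry_out --moves '[{"tx": 0.3, "ty": -2.5, "tz": 0, "wx": 0, "wy": 0, "wz": 0, "claw": 1}, {"tx": 0.5, "ty": -4, "tz": 0, "wx": 0, "wy": 0, "wz": 0, "claw": 1}, {"tx": 0.5, "ty": -4.5, "tz": 0, "wx": 0, "wy": 0, "wz": 0, "claw": 1}, {"tx": 0.5, "ty": -4.5, "tz": 0, "wx": 0, "wy": 0, "wz": 0, "claw": 1}, {"tx": 0.5, "ty": -4, "tz": 0, "wx": 0, "wy": 0, "wz": 0, "claw": 1}, {"tx": 0.3, "ty": -2.5, "tz": 0, "wx": 0, "wy": 0, "wz": 0, "claw": 1}, {"tx": 0, "ty": -1.4, "tz": 0, "wx": 0, "wy": 0, "wz": 0, "claw": 1}, {"tx": 0, "ty": 0, "tz": 0, "wx": 0, "wy": 0, "wz": 0, "claw": 1}]'

```text
clock: 26.88
tcp_pos: [0.469, 0.1283, 0.2145]
orientation: [-0.001, 0.708, 0.706, -0.001]
wrist_force: [-0.3, 1.5, -2.1]
finger_gap: 0.0498
grip_force: 42.2
```

carry_out --moves '[{"tx": 0, "ty": 0, "tz": 0, "wx": 0, "wy": 0, "wz": 0, "claw": 1}, {"tx": 0, "ty": 0, "tz": 0, "wx": 0, "wy": 0, "wz": 0, "claw": 1}, {"tx": 0, "ty": 0, "tz": 0, "wx": 0, "wy": 0, "wz": 0, "claw": 1}]'

```text
clock: 27.25
tcp_pos: [0.4695, 0.1294, 0.2153]
orientation: [0.0, 0.707, 0.707, 0.0]
wrist_force: [-0.7, 0.2, -1.9]
finger_gap: 0.0502
grip_force: 42.2
```

Target z is 0.099.

carry_out --moves '[{"tx": 0.05, "ty": 0, "tz": -2, "wx": 0, "wy": 0, "wz": 0, "claw": 1}, {"tx": 0, "ty": 0, "tz": -3, "wx": 0, "wy": 0, "wz": 0, "claw": 1}, {"tx": 0, "ty": 0, "tz": -3, "wx": 0, "wy": 0, "wz": 0, "claw": 1}, {"tx": 0, "ty": 0, "tz": -2, "wx": 0, "wy": 0, "wz": 0, "claw": 1}, {"tx": 0, "ty": 0, "tz": -1, "wx": 0, "wy": 0, "wz": 0, "claw": 1}, {"tx": 0, "ty": 0, "tz": 0, "wx": 0, "wy": 0, "wz": 0, "claw": 1}, {"tx": 0, "ty": 0, "tz": 0, "wx": 0, "wy": 0, "wz": 0, "claw": 1}]'

```text
clock: 28.12
tcp_pos: [0.4709, 0.1289, 0.1062]
orientation: [0.001, 0.708, 0.706, 0.001]
wrist_force: [0.3, 1.0, -2.1]
finger_gap: 0.0497
grip_force: 42.3
```

carry_out --moves '[{"tx": 0, "ty": 0, "tz": -0.3, "wx": 0, "wy": 0, "wz": 0, "claw": 1}, {"tx": 0, "ty": 0, "tz": -0.2, "wx": 0, "wy": 0, "wz": 0, "claw": 1}, {"tx": 0, "ty": 0, "tz": 0, "wx": 0, "wy": 0, "wz": 0, "claw": 1}, {"tx": 0, "ty": 0, "tz": 0, "wx": 0, "wy": 0, "wz": 0, "claw": 1}]'

```text
clock: 28.62
tcp_pos: [0.4701, 0.1287, 0.1004]
orientation: [0.0, 0.708, 0.706, 0.0]
wrist_force: [-0.3, -0.3, -1.3]
finger_gap: 0.0497
grip_force: 42.3
```

carry_out --moves '[{"tx": 0, "ty": 0, "tz": -0.2, "wx": 0, "wy": 0, "wz": 0, "claw": 1}, {"tx": 0, "ty": 0, "tz": 0, "wx": 0, "wy": 0, "wz": 0, "claw": 1}, {"tx": 0, "ty": 0, "tz": 0, "wx": 0, "wy": 0, "wz": 0, "claw": 1}]'

```text
clock: 29.0
tcp_pos: [0.4704, 0.1288, 0.0991]
orientation: [0.0, 0.708, 0.706, 0.0]
wrist_force: [-1.7, -0.5, 6.1]
finger_gap: 0.05
grip_force: 42.9
```

carry_out --moves '[{"tx": 0, "ty": 0, "tz": 0, "wx": 0, "wy": 0, "wz": 0, "claw": -0.7}, {"tx": 0, "ty": 0, "tz": 0, "wx": 0, "wy": 0, "wz": 0, "claw": -0.7}, {"tx": 0, "ty": 0, "tz": 0.5, "wx": 0, "wy": 0, "wz": 0, "claw": -0.7}, {"tx": 0, "ty": 0, "tz": 3, "wx": 0, "wy": 0, "wz": 0, "claw": -0.7}, {"tx": 0, "ty": 0, "tz": 5, "wx": 0, "wy": 0, "wz": 0, "claw": -0.7}, {"tx": 0, "ty": -5, "tz": 2, "wx": 0, "wy": 0, "wz": 0, "claw": -0.7}, {"tx": 0, "ty": -5, "tz": 0, "wx": 0, "wy": 0, "wz": 0, "claw": -0.7}, {"tx": 0, "ty": -5, "tz": 0, "wx": 0, "wy": 0, "wz": 0, "claw": -0.7}]'

```text
clock: 30.0
tcp_pos: [0.4704, -0.0226, 0.2042]
orientation: [0.001, 0.708, 0.707, 0.001]
wrist_force: [1.0, -0.3, -0.6]
finger_gap: 0.0728
grip_force: 0.0
```

carry_out --moves '[{"tx": 0, "ty": -4, "tz": 0, "wx": 0, "wy": 0, "wz": 0, "claw": -0.7}, {"tx": 0, "ty": 0, "tz": 0, "wx": 0, "wy": 0, "wz": 0, "claw": -0.7}, {"tx": 0, "ty": 0, "tz": 0, "wx": 0, "wy": 0, "wz": 0, "claw": -0.7}]'

```text
clock: 30.38
tcp_pos: [0.47, -0.061, 0.2034]
orientation: [-0.0, 0.708, 0.706, 0.0]
wrist_force: [-0.5, -0.2, 0.1]
finger_gap: 0.0726
grip_force: 0.0
```

```bash
python3 -W ignore - <<'E'
from h import *
chk([(.47,.13,.110),(.635,.249,.077)])
cv2.imwrite("pics/end.png",read_camera("scene")["image"])
E
```

```text
top [0.4704 0.1286 0.1103] 344
top [0.6342 0.249  0.0772] 486
scene [0.4708 0.1291 0.1108] 343
scene [0.6351 0.2498 0.078 ] 666
```

View pics/end.png

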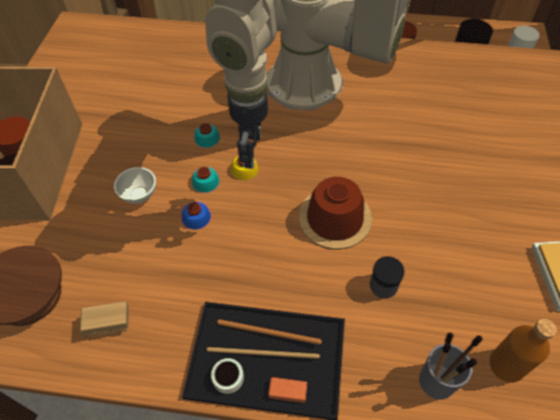

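The largest bowl sits level and centred on the board at (336,208). Its top is at 110 mm, as it should be. The tin (387,277) and white bowl (135,186) haven't moved.

```bash
python3 -c "
from workcell import env
print(env.hand_in())"
```

```text
the job is handed in; nothing more can be done
None
```

The four brown bowls are nested upside down on the board, measured about 2 mm or less from its centre; the white bowl and the tin were not moved. The job is handed in at about 30 s of the 106 s, but the hand-in call returned no verdict.

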